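Load the tumbler caddy and lock its retaining leg

ROBOT

A 6-joint arm with a two-finger parallel gripper is mounted at the origin on a cart in front of the work surface, level with it; the furniture and walls round the work are solid. World frame = base frame: x ahead of the robot, y to its left, z up, the work surface at z = 0. Lengths are in m, angles in rad, forces in N, time in s.
With the tool pointing down it reaches from about 0.3 to 0.875 m from the base axis. Payload 6.4 kg.
Tool frame: the origin (TCP) lies on the mounting face of the last link; the fingertips stand 173 mm ahead of it and the grasp point (between the pads) lies 155 mm ahead of it (ctrl.tip_reach is the distance from the TCP to the fingertips, in m); z points along the fingers, y is the line along which they close (so a half turn about z gives the same grasp; the last joint's range is limited). The gripper opens to 85 mm and grips with 20 to 120 N. Pads are 22 mm wide; open, the fingers measure 114 mm over their backs; the gripper's body (76 mm by 85 mm) begins 54 mm behind the grasp point. The pads swing forward as they close: fully open they stand 13 mm farther back than shut.
Start: joints at [-1.339, 0.181, 1.607, -0, 1.354, -0.206], TCP at [0.244, -0.521, 0.405] pointing down, gripper open.
Joint ranges: [-2.99, 2.99], [-0.89, 2.07], [0.3, 2.58], [-1.14, 4.28], [0, 2.63], [-3.12, 3.12]. Speed limits (rad/s): [2.57, 2.57, 3.01, 3.14, 3.14, 3.14].

INTERFACE

Orientations are given as a unit quaternion [w, x, y, z].
In Python, from bench import ctrl gives the robot as it stands.
- The arm moves only by the shell command python3 -m pendant 'ROWS'. ROWS is JSON, a list that holds one entry, the list of rows, each a list of 7 numbers: the opening, from 0 (shut) to 1 (fully open), then the shift along the tool's x, y, z in mm, then the turn, a rotation vector about the tool's x, y, z in rad. A call has 1 to 5 rows; each row is the pose to reach, as a shift and turn from the pose commanded when the call began, along the tool's axes at that moment; what a row does not reach only later rows make up. A row lasts 1/12 s, in which the tool goes at most 41.7 mm and 7.16 degrees, less where a joint would pass 70% of its speed; a pose out of reach is approached as far as the arm can. A call with a gripper value outside its range is refused whole. The fingers move at their own pace and stop on an object; the grip force is fixed at half the most. Time passes only in rows, so rows that repeat a pose let the fingers close. It gives the time, the measured TCP pose, the force, the opening and the grip force at its end, in the units of the state.
- ctrl.get_obs(): the state, without advancing time (a new reading comes with each control period).
- ctrl.camera(name): name is "scene" or "top" or "wrist"; returns the picture (384x512x3 uint8, red, green, blue); there is no depth.
- ctrl.camera_params(name): a dict with "mtx" (3x3 intrinsics, pixels), "distortion" ([k1, k2, p1, p2, k3] as OpenCV has them; the pictures are not rectified), "world_from_camera" (4x4, takes a point from camera to world coordinates); the wrist camera has in their place "tool_from_camera" (4x4, takes a point from camera to tool coordinates, whose origin is the TCP and whose axes are the flange's). Camera axes: x right, y down, z forward; pixel columns grow to the right and rows downward; lengths in m; the calibration is good to about 2 mm. A picture is of the moment at which its call begins: read the wrist's pose just before it. camera_params takes no time and is no camera call.
- ctrl.hand_in(): hands the job in; it is judged then, once.
Trained networks look in the newest picture that a camera, given by its name, has taken for a name from the list of things; names that differ only in an ending like _2 or _b are one class to them, and where a whole thing is asked for, a point or a joint stands for the part that bears it (a point fixed in the world has none). Each returns a list of dicts, best first, with "confidence" (0 to 1); they miss things now and then, are a little off and sometimes report something else, mostly with a low value. They report only what shows in the picture. A call takes as long as a camera call. They do not tell look-alikes from the thing itself.
- ctrl.boxes_of(camera, name): "point" ([column, row] as shares, 0 to 1, of the picture: columns of its width, rows of its height, amid what is visible of it).
The state is a dict: "time_s": time; "q": joint angles; "dq": joint speeds; "joint_efforts": joint torques, N m; "eef_pos": TCP position; "eef_rot": TCP orientation; "wrist_force": force on the tool from outside, world axes, zero at the start; "torque": the same for the moment, N m; "opening": opening from 0.0 (shut) to 1.0 (fully open); "grasp_force": force on a finger pad.
Only numpy, scipy, OpenCV 4.12 (cv2) and the standard library are available. Lean on these libraries where they do the work, as an engineer would, in place of code of your own. Each camera call takes 0.05 s, during which the arm holds its last target. There are 200 camera calls.

TASK

Nest the loose tumbler squarely into the top of the stack of two in the caddy. Then push the caddy's spring-loaded retaining leg towards the stack until its pointer is at the red mark and, holding it there, squeeze the red cam lever shut against the leg's handle. Finish without letting go, with handle and lever still held squeezed together and the leg on the red mark; do not disturb the mug, the kitchen timer or the garlic.

Things in the scene. Friction and masses are not known exactly. Their poses are not given: they have to be found in the camera images.
- cup_c_mid (a point): the loose teal stacking tumbler, upright on the table: 80 mm tall, rim 62 mm across outside with a straight lip over its top 14 mm, foot 39 mm, wall 2.6 mm, 70 g. Point on its axis half-way up, 40 mm above its foot; z is its axis. Take it across the lip from above. Fully nested it stands 38 mm higher than the one below
- cup_b_mid (a point): the upper tumbler of the stack of two in the caddy, identical to the loose one; point on its axis, 40 mm above its foot and 40 mm below its rim. Its rim is 126 mm above the table; nested in it, the loose tumbler's rim comes to 164 mm
- cup_a_mid (a point): the lower tumbler of the stack, identical, standing on the caddy's board; point on its axis, 40 mm above its foot
- well (a point): the place of the stack in the caddy: on top of its 8 mm board, in front of a fixed wire hoop that is 125 mm high. Its x axis points along the caddy, from the sliding leg towards the stack and the fixed hoop; z up
- red_mark (a point): the red line across the caddy's board beside the aluminium rail, at board level (z 9 mm); same axes as the well: x is the direction in which the leg slides inwards. Black lines at 15 mm spacing are other sizes
- leg_pointer (a point): tip of the small red pointer at the foot of the sliding leg, beside the scale; it is at the mark when it has the same x along the caddy as the red mark
- leg_grip (a point): where to hold the leg, from above: mid-way between the handle plate and the shut lever, 55 mm above the table; moves with the leg; axes as the well. The plate's outer face is 10 mm to -y, the shut lever's 10 mm to +y (20 mm over both); the open lever's outer face is up to 33 mm to +y. Both span z 42 to 68 mm, reaching 30 mm behind (-x); below and beside is free. Squeezing across y shuts the lever
- leg_handle: black fixed handle of the sliding leg: a plate 8 mm thick, and on its -y side only a push shoulder 38 mm wide, z 38 to 68 mm, whose rubber rear face is 11 mm in front (+x) of the leg_grip point: a finger standing beside the plate pushes the leg inwards by it
- lever_pad: the red ribbed grip of the cam lever, 48 mm long, 8 mm thick, 20 mm high; its pivot is an upright pin 50 mm in front (+x) of the leg_grip point and 6 mm to its +y side
- leg (a joint): slide of the leg, m: 0 fully out, grows towards the stack, stop at 0.068; the red mark is at 0.060. A 90 N/m spring (no force at 0) pushes it out and it rubs with about 2 N: below 0.024 it stays, from the mark it slides back if let go while the lever is open. Its 125 mm high wire hoop clears the stack by 3 mm at the mark
- lever (a joint): angle of the cam lever, rad: 0 shut (on its stop, parallel to the handle plate), 0.36 fully open; it stays where it is left. Its cam presses on the rail and is past dead centre below 0.05, where it clamps the leg. Squeezing it shut takes about 5 N; until then spring and cam together push the leg outwards with about 8 N, so the leg must be held
- mug: bystander: pale mug with a pink band, 79 x 114 x 96 mm, origin at its underside
- timer: bystander: red kitchen timer, 66 mm across, 64 mm high, origin at its underside
- garlic: bystander: head of garlic, 60 mm, origin at its underside
Mind the look-alikes: they are no part of the job. Leave any blue or yellow look-alike of the part that bears cup_b_mid alone.

How it is judged:
By the outcome, as a careful person would: the job done as asked, in the order asked, and still so for the second after the job is handed in, while the arm keeps its last pose, push and grip.
It also fails if it takes over 38 s, if anything falls off the work surface, if the arm or the gripper's body presses on something with over 40 N, if the wrist force passes 120 N, or if a joint passes its speed limit or range.

## Working session

There is one attempt and no reset: what is moved stays moved. The work goes in short steps, Python scripts to look and compute and a shell command to move; the robot and the scene stay as the last step left them, time stands still between calls to the robot, and variables do not carry over. Pictures are saved under pics/ and viewed, at most 10 in all, crops included, and the job is handed in when it is done.

```bash
mkdir -p pics; ls; cat > h.py <<'E'
import numpy as np, cv2
from bench import ctrl
from scipy.spatial.transform import Rotation as R
def snap(cam,fn=None):
    o=ctrl.get_obs(); im=ctrl.camera(cam)
    if fn: cv2.imwrite('pics/'+fn,im[:,:,::-1])
    return im,o
def T(cam,o=None):
    p=ctrl.camera_params(cam)
    if 'world_from_camera' in p: return p,np.array(p['world_from_camera'])
    w=np.eye(4); w[:3,:3]=R.from_quat(np.roll(o['eef_rot'],-1)).as_matrix(); w[:3,3]=o['eef_pos']
    return p,w@np.array(p['tool_from_camera'])
def ray(cam,px,o=None):
    p,M=T(cam,o)
    u=cv2.undistortPoints(np.array([[px]],float),np.array(p['mtx']),np.array(p['distortion']))[0,0]
    return M[:3,3],M[:3,:3]@np.array([u[0],u[1],1])
def atz(cam,px,z,o=None):
    c,d=ray(cam,px,o); return c+d*(z-c[2])/d[2]
def proj(cam,P,o=None):
    p,M=T(cam,o); Mi=np.linalg.inv(M)
    r,_=cv2.projectPoints(np.atleast_2d(P).astype(float),cv2.Rodrigues(Mi[:3,:3])[0],Mi[:3,3],np.array(p['mtx']),np.array(p['distortion']))
    return r[:,0]
E
python3 - <<'E'
from h import *
np.set_printoptions(precision=3,suppress=True)
ims=[]
for c in ['top','scene']:
    im,o=snap(c,c+'0.png'); 
    print(c,np.array(ctrl.camera_params(c)['world_from_camera']).tolist())
    for n in ['cup_c_mid','cup_b_mid','red_mark','leg_pointer','leg_grip','leg_handle','lever_pad','mug','timer','garlic']:
        print(n,[(round(d['point'][0]*512),round(d['point'][1]*384),round(d['confidence'],2)) for d in ctrl.boxes_of(c,n)])
print(ctrl.get_obs())
E
```

```text
pics
top [[-0.006465544052989307, -0.9863668970982642, 0.16443400210674433, 0.38174919190449974], [-0.9998743376121987, 0.003996695156062271, -0.015340645762029523, 0.11564269880524809], [0.01447431258006476, -0.1645125245583796, -0.9862687886873247, 1.000704640302471], [0.0, 0.0, 0.0, 1.0]]
cup_c_mid [(338, 221, 0.58), (208, 188, 0.5)]
cup_b_mid [(211, 258, 0.97), (210, 145, 0.82), (261, 191, 0.74), (267, 245, 0.64)]
red_mark [(227, 202, 0.68)]
leg_pointer []
leg_grip [(205, 195, 0.87)]
leg_handle [(197, 200, 0.69)]
lever_pad [(189, 183, 0.43)]
mug [(344, 142, 0.65)]
timer [(263, 141, 0.92)]
garlic [(306, 144, 0.75), (188, 185, 0.53), (196, 182, 0.34)]
scene [[-0.6503205730906688, -0.4835115981396272, 0.5859178156358515, -0.026953606254250792], [-0.7596492534150282, 0.40983104300339757, -0.5049470546272525, 0.6035811680915347], [0.004020447862407035, -0.7734694891559789, -0.633820783300591, 0.7042119354763773], [0.0, 0.0, 0.0, 1.0]]
cup_c_mid [(334, 175, 0.71)]
cup_b_mid [(264, 177, 0.85), (270, 249, 0.85), (189, 187, 0.8), (304, 219, 0.59)]
red_mark [(230, 222, 0.61)]
leg_pointer [(217, 223, 0.94)]
leg_grip [(217, 220, 0.93)]
leg_handle [(208, 233, 0.71)]
lever_pad [(191, 221, 0.67)]
mug [(291, 139, 0.93)]
timer [(229, 170, 0.92)]
garlic [(259, 161, 0.81)]
{'time_s': 1.1, 'q': array([-1.339,  0.181,  1.607, -0.   ,  1.354, -0.206]), 'dq': array([-0.002,  0.001, -0.   , -0.   , -0.   ,  0.   ]), 'joint_efforts': array([  0.001, -44.485, -35.169,  -0.   ,   0.001,  -0.   ]), 'eef_pos': array([ 0.244, -0.521,  0.405]), 'eef_rot': array([ 0.   ,  0.976,  0.217, -0.   ]), 'wrist_force': array([ 0.463,  0.284, -0.105]), 'torque': array([-0.002, -0.006, -0.039]), 'grasp_force': 0.0, 'opening': 1.0035616660049735}
```

```bash
python3 -c "
import cv2
a=cv2.imread('pics/top0.png');b=cv2.imread('pics/scene0.png')
cv2.imwrite('pics/top0b.png',cv2.resize(a,(768,576)));cv2.imwrite('pics/scene0b.png',cv2.resize(b,(768,576)))"
```

```text
(no output)
```

View pics/top0b.png

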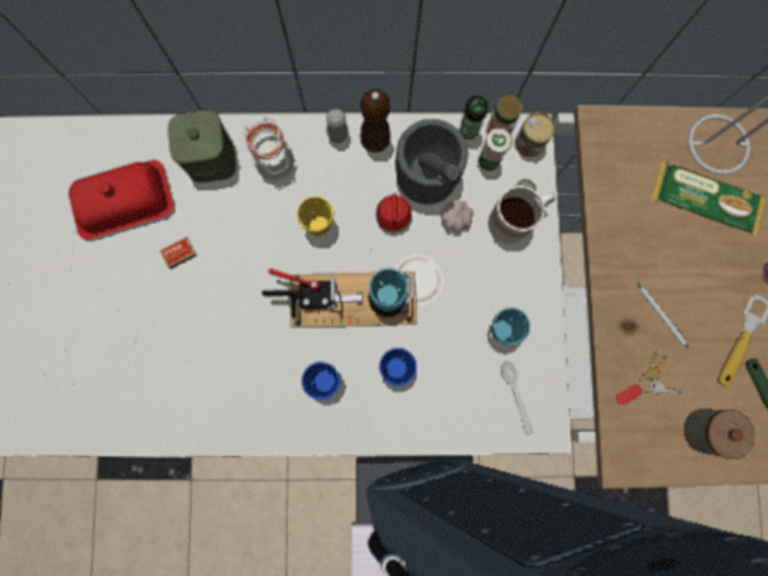

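View pics/scene0b.png

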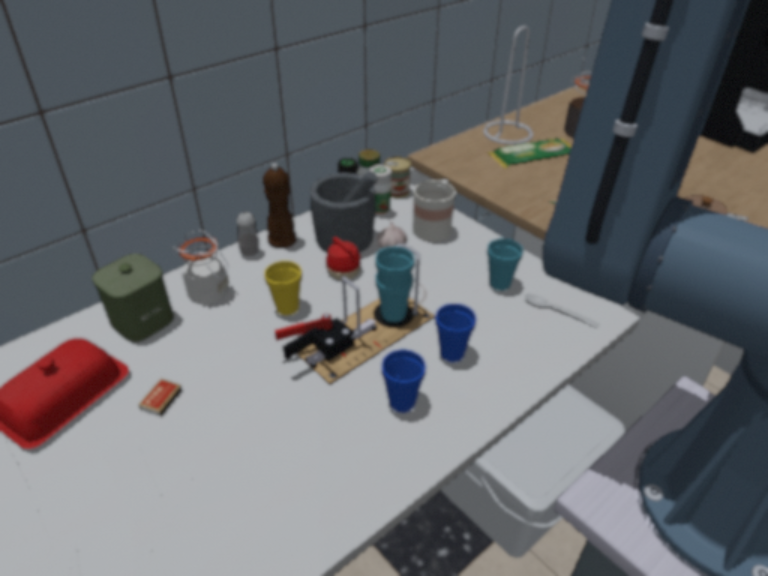

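The top view shows the loose teal cup at (340,218), the stack at (259,193) and the caddy's leg at about (200,195), in 512-px coordinates. The caddy's +x points right in the image, roughly world -y. The lever is on the far side, and the blue and yellow cups are the look-alikes.

```bash
python3 - <<'E'
from h import *
np.set_printoptions(precision=4,suppress=True)
s=2/3
def q(n,u,v,z): print(n,atz('top',(u*s,v*s),z))
q('c rim',511,326,.08); q('b rim',389,290,.126)
q('board bl',291,328,.008);q('board br',417,327,.008);q('board tl',293,275,.008)
q('handle tip',265,294,.068);q('redmark',349,320,.009);q('hoop l',330,297,.125)
o=ctrl.get_obs(); Rm=R.from_quat(np.roll(o['eef_rot'],-1)).as_matrix(); print(Rm)
# ray intersection scene/top from detector: cup mids
def tri(a,b):
    c1,d1=ray('top',a);c2,d2=ray('scene',b)
    t=np.linalg.lstsq(np.c_[d1,-d2],c2-c1,rcond=None)[0]; return (c1+d1*t[0]+c2+d2*t[1])/2
print(tri((205,195),(217,220)),tri((227,202),(230,222)),tri((338,221),(334,175)))
E
```

```text
c rim [ 0.4768 -0.1048  0.08  ]
b rim [0.5296 0.0954 0.126 ]
board bl [0.4827 0.2649 0.008 ]
board br [0.4835 0.044  0.008 ]
board tl [0.5773 0.2633 0.008 ]
handle tip [0.5335 0.3002 0.068 ]
redmark [0.4963 0.1633 0.009 ]
hoop l [0.5191 0.1875 0.125 ]
[[ 0.9057  0.424   0.    ]
 [ 0.424  -0.9057 -0.0001]
 [-0.      0.0001 -1.    ]]
[0.5371 0.2304 0.0533] [0.5318 0.1847 0.0195] [ 0.4723 -0.1025  0.0533]
```

```bash
cat >> h.py <<'E'
def go(p,yaw=0.0):
    """tool-axes delta to TCP position p, tool y at world angle yaw, tool down"""
    o=ctrl.get_obs(); M=R.from_quat(np.roll(o['eef_rot'],-1)).as_matrix()
    y=np.array([np.cos(yaw),np.sin(yaw),0]); z=np.array([0,0,-1.]); D=np.c_[np.cross(y,z),y,z]
    print('t',round(o['time_s'],2),'pos',np.round(o['eef_pos'],4),'d mm',np.round(M.T@(np.array(p)-o['eef_pos'])*1000,1),'rot',np.round(R.from_matrix(M.T@D).as_rotvec(),3),'F',np.round(o['wrist_force'],1),'op',round(o['opening'],3),'g',round(o['grasp_force'],1))
E
python3 -m pendant '[[[1,387,-278,45,0,0,-1.134],[1,387,-278,45,0,0,-1.134],[1,387,-278,45,0,0,-1.134],[1,387,-278,45,0,0,-1.134],[1,387,-278,45,0,0,-1.134]]]'
python3 -c "
from h import *
go([.477,-.105,.36])"
```

```text
time_s: 1.52
eef_pos: [0.3455, -0.3381, 0.385]
eef_rot: [0.0, 0.861, 0.509, 0.0]
wrist_force: [0.9, 0.3, 0.4]
opening: 0.996
grasp_force: 0.0
t 1.52 pos [ 0.3455 -0.3381  0.385 ] d mm [267.6   3.   25. ] rot [ 0.     0.    -0.503] F [0.9 0.3 0.4] op 0.996 g 0.0
```

```bash
python3 -m pendant '[[[1,268,3,25,0,0,-0.503],[1,268,3,25,0,0,-0.503],[1,268,3,25,0,0,-0.503],[1,268,3,25,0,0,-0.503],[1,268,3,25,0,0,-0.503]]]' >/dev/null
python3 -c "
from h import *
go([.477,-.105,.36])"
```

```text
t 1.93 pos [ 0.4486 -0.1577  0.366 ] d mm [52.7 28.5  6. ] rot [0.001 0.001 0.002] F [ 0.3 -1.5  0.3] op 1.001 g 0.0
```

```bash
python3 -m pendant '[[[1,53,28,6,0,0,0],[1,53,28,6,0,0,0],[1,53,28,6,0,0,0]]]' >/dev/null
python3 - <<'E'
from h import *
go([.477,-.105,.36])
im,o=snap('wrist'); 
print(o['eef_pos'],T('wrist',o)[1])
print(proj('wrist',[[.477,-.105,.08]],o), [d for d in ctrl.boxes_of('wrist','cup_c_mid')])
cv2.imwrite('pics/w1.png',im[:,:,::-1])
E
```

```text
t 2.18 pos [ 0.4772 -0.1033  0.3594] d mm [-1.7 -0.2 -0.6] rot [-0.    -0.001 -0.   ] F [-0.2 -0.3 -0. ] op 1.0 g 0.0
[ 0.47723595 -0.10334362  0.35937263] [[ 9.99999381e-01  1.10951223e-03 -8.49545282e-05  4.77896932e-01]
 [ 1.02688942e-03 -9.49545883e-01 -3.13626467e-01 -2.19980433e-02]
 [-4.28640623e-04  3.13626186e-01 -9.49546435e-01  3.28326633e-01]
 [ 0.00000000e+00  0.00000000e+00  0.00000000e+00  1.00000000e+00]]
[[256.07662434 195.21508522]] [{'point': [0.4975, 0.5049], 'confidence': 0.71}]
```

View pics/w1.png

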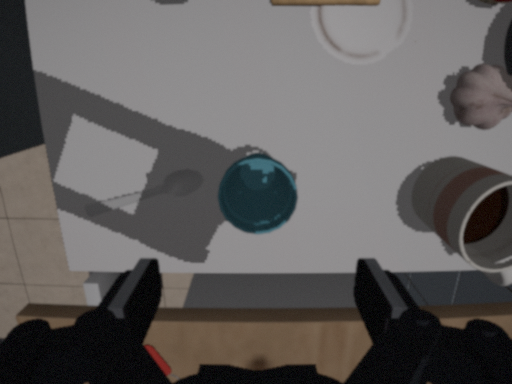

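The wrist view shows the cup's rim centred at about (258,194), 80 px wide; there is free room for both fingers, with the mug far right.

```bash
python3 - <<'E'
from h import *
im,o=snap('wrist')
hsv=cv2.cvtColor(im,cv2.COLOR_RGB2HSV); m=cv2.inRange(hsv,(82,90,30),(105,255,255))
m[:, :200]=0; m[:,320:]=0; m[250:]=0; m[:140]=0
ys,xs=np.nonzero(m); print(xs.min(),xs.max(),ys.min(),ys.max())
c=((xs.min()+xs.max())/2,(ys.min()+ys.max())/2); p=atz('wrist',c,.08,o);print(c,p)
print(proj('wrist',[[.477+.031*np.cos(a),-.105+.031*np.sin(a),.08] for a in np.arange(4)*np.pi/2],o).round(1).tolist())
go([p[0],p[1],.229])
E
```

```text
220 296 151 228
(np.float64(258.0), np.float64(189.5)) [ 0.47755114 -0.1038773   0.08      ]
[[297.8, 190.9], [257.2, 150.8], [216.7, 191.0], [257.3, 228.1]]
t 2.33 pos [ 0.4762 -0.107   0.3598] d mm [  3.2   1.4 130.8] rot [-0.     0.    -0.004] F [ 0.4 -0.7  0.7] op 1.004 g 0.0
```

```bash
python3 -m pendant '[[[1,2,1,40,0,0,0],[1,2,1,80,0,0,0],[1,2,1,115,0,0,0],[1,2,1,133,0,0,0],[1,2,1,133,0,0,0]]]'
python3 -m pendant '[[[0.5,0,0,0,0,0,0],[0.5,0,0,0,0,0,0],[0.5,0,0,0,0,0,0],[0.5,0,0,0,0,0,0],[0.5,0,0,0,0,0,0]]]'
python3 -c "
from h import *
go([.5296,.0954,.36])"
```

```text
time_s: 2.75
eef_pos: [0.4747, -0.1054, 0.2227]
eef_rot: [-0.004, 0.71, 0.704, -0.001]
wrist_force: [-0.9, 0.1, 0.9]
opening: 0.999
grasp_force: 0.0
time_s: 3.17
eef_pos: [0.4783, -0.1056, 0.2291]
eef_rot: [0.002, 0.709, 0.705, 0.001]
wrist_force: [-1.6, -0.4, 8.0]
opening: 0.711
grasp_force: 65.4
t 3.17 pos [ 0.4783 -0.1056  0.2291] d mm [ 201.    50.8 -131.2] rot [ 0.004  0.002 -0.005] F [-1.6 -0.4  8. ] op 0.711 g 65.4
```

```bash
python3 -m pendant '[[[0.5,0,0,-40,0,0,0],[0.5,0,0,-80,0,0,0],[0.5,10,3,-118,0,0,0],[0.5,40,10,-135,0,0,0],[0.5,78,20,-135,0,0,0]]]' >/dev/null
python3 -c "
from h import *
go([.5296,.0954,.365])"
```

```text
t 3.58 pos [ 0.4994 -0.0281  0.3688] d mm [123.7  29.1   3.6] rot [ 0.012  0.004 -0.009] F [ 1.3  0.1 -1. ] op 0.71 g 65.7
```

```bash
python3 -m pendant '[[[0.5,0,29,0,0,0,0],[0.5,0,29,0,0,0,0]]]' >/dev/null; python3 - <<'E'
from h import *
im,o=snap('wrist','w2.png'); go([.5296,.0954,.365])
print(proj('wrist',[[.5296,.0954,.126],[.5296+.031,.0954,.126],[.5296-.031,.0954,.126],[.5296,.0954+.031,.126],[.5296,.0954-.031,.126]],o).round(1).tolist())
im,o=snap('top'); cv2.imwrite('pics/t2.png',cv2.resize(im[120:300,150:390,::-1],(720,540),interpolation=cv2.INTER_CUBIC))
E
```

```text
t 3.8 pos [ 0.528  -0.0262  0.363 ] d mm [121.6   1.2  -2.1] rot [ 0.003  0.001 -0.003] F [-0.3 -0.8 -0.8] op 0.712 g 65.7
[[253.6, 7.5], [309.6, 8.0], [197.5, 8.1], [253.4, -53.1], [253.7, 65.6]]
```

View pics/w2.png

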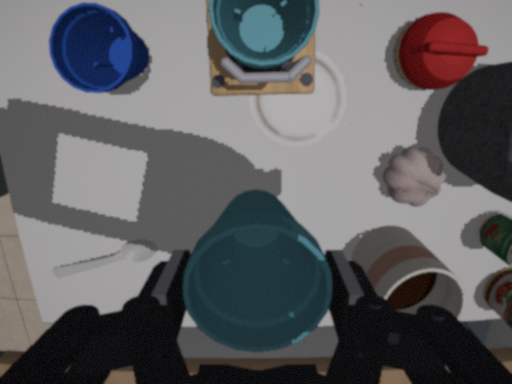

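The wrist view shows the stack's rim at the top edge, columns 210–320 (centre ≈265) with its lower edge at row ≈66. The held cup is centred at column ≈257. I'll advance 40 mm to see the whole rim.

```bash
python3 -m pendant '[[[0.5,40,5,-8,0,0,0],[0.5,40,5,-8,0,0,0],[0.5,40,5,-8,0,0,0]]]' >/dev/null; python3 - <<'E'
from h import *
ps=[];
for i in range(4):
    im,o=snap('wrist','w3.png'); ps.append(o['eef_pos'])
print(np.round(ps,4)); o['eef_pos']=np.mean(ps,0); o['eef_rot']=np.array([0,.7071,.7071,0])
hsv=cv2.cvtColor(im,cv2.COLOR_RGB2HSV); m=cv2.inRange(hsv,(82,80,30),(105,255,255))
m[:,:180]=0;m[:,350:]=0
n,l,st,c=cv2.connectedComponentsWithStats(m); print([list(s) for s in st[1:] if s[4]>100])
for b in ([.5296,.0954],[.5345,.0954]): print(proj('wrist',[[b[0]+dx,b[1]+dy,.126] for dx,dy in [(0,0),(.031,0),(-.031,0),(0,.031),(0,-.031)]],o).round(1).tolist())
E
```

```text
[[0.5314 0.0138 0.3704]
 [0.5313 0.013  0.3701]
 [0.5313 0.0125 0.3699]
 [0.5314 0.0122 0.3698]]
[[np.int32(212), np.int32(24), np.int32(101), np.int32(106), np.int32(8265)], [np.int32(182), np.int32(191), np.int32(151), np.int32(160), np.int32(17388)]]
[[253.3, 79.5], [305.3, 79.8], [201.5, 79.7], [253.3, 24.0], [253.4, 131.4]]
[[261.6, 79.5], [313.5, 79.9], [209.6, 79.7], [261.8, 24.0], [261.3, 131.4]]
```

View pics/w3.png

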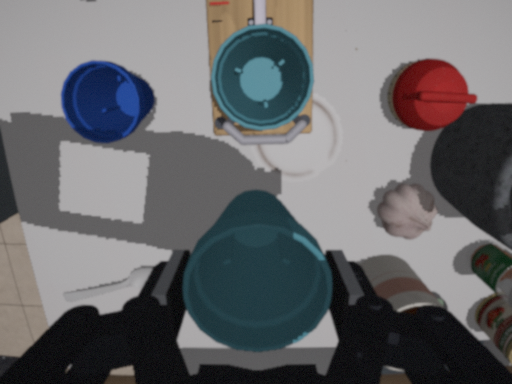

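The stack's rim is centred at (262,77). The held cup's rim is centred at about (257.5,288), so it is near the tool axis. I'll work out the offset.

```bash
python3 - <<'E'
from h import *
from scipy.optimize import least_squares
o=ctrl.get_obs(); print(o['eef_pos']); o['eef_rot']=np.array([0,.7071,.7071,0])
im=cv2.imread('pics/w3.png')
def fit(obs,z=None):
    # obs: left,right,top,bottom px of a rim r=31
    def f(v):
        zz=v[2] if z is None else z
        a=np.linspace(0,2*np.pi,90); P=proj('wrist',np.c_[v[0]+.031*np.cos(a),v[1]+.031*np.sin(a),0*a+zz],o)
        return [P[:,0].min()-obs[0],P[:,0].max()-obs[1],P[:,1].min()-obs[2],P[:,1].max()-obs[3]]
    s=least_squares(f,[.53,.05,.2],x_scale=.01); return s.x,s.fun
print(fit((212,313,24,130),.126)); print(fit((184,331.5,224,351)))
E
```

```text
[0.53145026 0.01206447 0.36968983]
(array([0.53516917, 0.09497413, 0.2       ]), array([-1.5508786 ,  1.55341202, -0.71348004,  0.93603361]))
(array([0.53236158, 0.00970481, 0.21713085]), array([-0.44968186,  0.45094937,  0.48668375, -0.58101075]))
```

```bash
python3 -m pendant '[[[0.5,40,1,0,0,0,0],[0.5,78,3,0,0,0,0],[0.5,81,3,0,0,0,0],[0.5,81,3,10,0,0,0],[0.5,81,3,25,0,0,0]]]' ; python3 -m pendant '[[[0.5,0,0,10,0,0,0],[0.5,0,0,20,0,0,0],[0.5,0,0,25,0,0,0],[0.5,0,0,25,0,0,0]]]'; python3 -c "
from h import *
go([.534,.093,.31])"
```

```text
time_s: 4.72
eef_pos: [0.5357, 0.0933, 0.3454]
eef_rot: [0.001, 0.709, 0.706, 0.001]
wrist_force: [0.3, -0.8, -1.8]
opening: 0.713
grasp_force: 65.7
time_s: 5.05
eef_pos: [0.5347, 0.0931, 0.3179]
eef_rot: [-0.001, 0.709, 0.705, -0.001]
wrist_force: [0.1, -1.0, -1.5]
opening: 0.709
grasp_force: 65.7
t 5.05 pos [0.5347 0.0931 0.3179] d mm [-0.1 -0.7  7.9] rot [-0.003 -0.    -0.006] F [ 0.1 -1.  -1.5] op 0.709 g 65.7
```

```bash
python3 -m pendant '[[[0.5,0,0,3,0,0,0],[0.5,0,0,5,0,0,0],[0.5,0,0,7,0,0,0],[0.5,0,0,7,0,0,0]]]'; python3 -m pendant '[[[0.5,0,0,1,0,0,0],[0.5,0,0,2,0,0,0],[0.5,0,0,2,0,0,0]]]'; 
```

```text
time_s: 5.38
eef_pos: [0.5356, 0.0939, 0.3131]
eef_rot: [0.0, 0.709, 0.705, 0.0]
wrist_force: [0.1, 0.3, -0.8]
opening: 0.712
grasp_force: 65.7
time_s: 5.63
eef_pos: [0.5359, 0.094, 0.3125]
eef_rot: [0.001, 0.709, 0.705, 0.001]
wrist_force: [-1.1, 0.6, 8.0]
opening: 0.712
grasp_force: 66.5
```

```bash
python3 -m pendant '[[[0.5,0,0,1,0,0,0],[0.5,0,0,2,0,0,0],[0.5,0,0,2,0,0,0]]]'; python3 -c "
from h import *
go([.534,.093,.31])"
```

```text
time_s: 5.88
eef_pos: [0.5364, 0.094, 0.312]
eef_rot: [0.002, 0.709, 0.705, 0.001]
wrist_force: [-3.6, 0.7, 16.3]
opening: 0.708
grasp_force: 67.2
t 5.88 pos [0.5364 0.094  0.312 ] d mm [-1.  -2.4  2. ] rot [ 0.004  0.    -0.005] F [-3.6  0.7 16.3] op 0.708 g 67.2
```

```bash
python3 -m pendant '[[[0.5,0,-1,-3,0,0,0],[0.5,0,-1,-3,0,0,0],[1,0,-1,-3,0,0,0],[1,0,-1,-3,0,0,0],[1,0,-1,-3,0,0,0]]]';python3 -m pendant '[[[1,0,0,0,0,0,0],[1,0,0,-20,0,0,0],[1,0,0,-60,0,0,0],[1,-40,0,-80,0,0,0],[1,-80,0,-90,0,0,0]]]'; python3 - <<'E'
from h import *
im,o=snap('wrist','w4.png')
a,_=snap('top');b,_=snap('scene')
cv2.imwrite('pics/m4.png',np.hstack([cv2.resize(x[:,:,::-1],(400,600),interpolation=cv2.INTER_CUBIC) for x in (a[130:265,170:290-30],b[130:265,200:290])]))
cv2.imwrite('pics/m4.png',np.hstack([cv2.resize(x[:,:,::-1],(400,400),interpolation=cv2.INTER_CUBIC) for x in (im[0:200,160:360],b[140:260,190:310])]))
go([.535,.0,.4])
E
```

```text
time_s: 6.3
eef_pos: [0.534, 0.0939, 0.3113]
eef_rot: [-0.0, 0.709, 0.705, -0.0]
wrist_force: [0.2, 0.2, -0.2]
opening: 0.999
grasp_force: 0.0
time_s: 6.72
eef_pos: [0.5344, 0.0173, 0.4044]
eef_rot: [0.002, 0.707, 0.707, 0.002]
wrist_force: [1.5, -1.1, -0.2]
opening: 1.003
grasp_force: 0.0
t 6.87 pos [0.5342 0.014  0.4022] d mm [-14.    0.9   2.2] rot [ 0.002  0.001 -0.009] F [-1.1 -0.1 -0.5] op 1.0 g 0.0
```

View pics/m4.png

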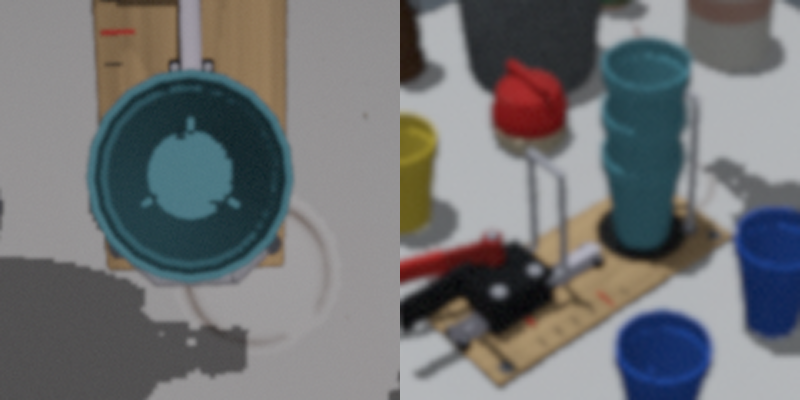

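The nested cup sits concentric and level in the stack: in the left crop its rim is centred at (190,175), and the scene view shows evenly spaced lips. Next I go above the leg.

```bash
python3 -m pendant '[[[1,41,0,0,0,0,0],[1,82,0,0,0,0,0],[1,123,0,0,0,0,0],[1,164,0,0,0,0,0],[1,205,0,10,0,0,0]]]' >/dev/null;python3 -m pendant '[[[1,31,0,30,0,0,0],[1,31,0,40,0,0,0],[1,31,0,40,0,0,0],[1,31,0,40,0,0,0]]]'; python3 - <<'E'
from h import *
ps=[]
for i in range(2): im,o=snap('wrist','w5.png'); ps.append(o['eef_pos'])
print(ps)
for n in ['red_mark','leg_pointer','leg_grip','leg_handle','lever_pad']:
    print(n,[(round(d['point'][0]*512),round(d['point'][1]*384),round(d['confidence'],2)) for d in ctrl.boxes_of('wrist',n)])
cv2.imwrite('pics/w5b.png',cv2.resize(im[:,:,::-1],(768,576),interpolation=cv2.INTER_CUBIC))
E
```

```text
time_s: 7.62
eef_pos: [0.5342, 0.2523, 0.3496]
eef_rot: [-0.001, 0.708, 0.706, -0.002]
wrist_force: [-0.3, -0.4, 0.5]
opening: 1.001
grasp_force: 0.0
[array([0.53424742, 0.25228134, 0.34963227]), array([0.53496924, 0.2516336 , 0.35107241])]
red_mark [(256, 232, 0.98)]
leg_pointer [(260, 208, 0.89)]
leg_grip [(264, 207, 0.63)]
leg_handle [(256, 176, 0.78)]
lever_pad [(302, 155, 0.75)]
```

View pics/w5b.png

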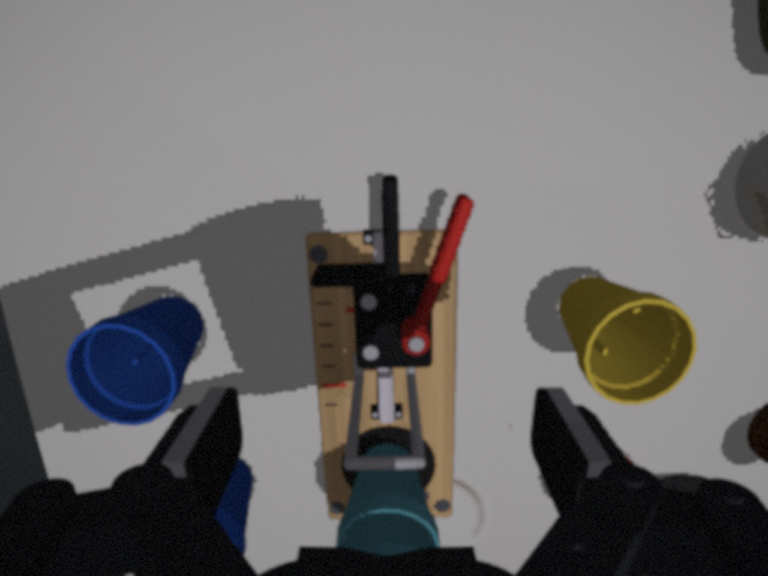

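Wrist view (768-px image): handle plate from (390,178) to (393,275), black shoulder at (345,275), open red lever tip at (465,200), pivot at (416,343), pointer at (348,309) and red mark at (335,385). The look-alike cups are off to both sides.

```bash
python3 - <<'E'
from h import *
np.set_printoptions(precision=4,suppress=True)
o=ctrl.get_obs(); o['eef_rot']=np.array([0,.7071,.7071,0]); o['eef_pos']=np.array([.5348,.2517,.3505]); s=2/3
for n,u,v,z in [('tl',308,233,.008),('tr',458,231,.008),('br',452,512,.008),('bl',331,516,.008),('plate end',390,178,.068),('plate front',393,275,.068),
 ('sh l',313,284,.068),('sh rearL',318,266,.068),('pivot',416,343,.068),('levertip',465,200,.066),('pointer',348,309,.012),('mark',335,385,.009),('blue rim',124,373,.08),('yel rim',640,350,.08)]:
    print(n,atz('wrist',(u*s,v*s),z,o))
E
```

```text
tl [0.4873 0.2674 0.008 ]
tr [0.58   0.2688 0.008 ]
br [0.5861 0.0521 0.008 ]
bl [0.4937 0.0482 0.008 ]
plate end [0.5374 0.3071 0.068 ]
plate front [0.5391 0.2582 0.068 ]
sh l [0.4979 0.2534 0.068 ]
sh rearL [0.5009 0.263  0.068 ]
pivot [0.5516 0.2203 0.068 ]
levertip [0.5745 0.2963 0.066 ]
pointer [0.5113 0.2189 0.012 ]
mark [0.5009 0.1625 0.009 ]
blue rim [0.3955 0.2072 0.08  ]
yel rim [0.6687 0.2212 0.08  ]
```

```bash
python3 -c "
from h import *
print(ctrl.tip_reach)
go([.558,.278,.29],.029)"
```

```text
0.1734
t 7.97 pos [0.5355 0.2511 0.3523] d mm [27.1 22.2 62.3] rot [ 0.002 -0.    -0.035] F [-0.2 -0.4  0.5] op 1.0 g 0.0
```

```bash
python3 -m pendant '[[[0.69,27,22,10,0,0,-0.032],[0.69,27,22,40,0,0,-0.032],[0.69,27,22,62,0,0,-0.032],[0.69,27,22,62,0,0,-0.032]]]' >/dev/null
python3 - <<'E'
from h import *
im,o=snap('wrist'); im,o=snap('wrist'); go([.558,.278,.21],.029)
cv2.imwrite('pics/w6.png',cv2.resize(im[:,:,::-1],(768,576),interpolation=cv2.INTER_CUBIC))
E
```

```text
t 8.4 pos [0.5571 0.2783 0.289 ] d mm [-0.3  1.1 79. ] rot [-0.002  0.    -0.003] F [ 0.8 -0.2  0.4] op 0.69 g 0.0
```

View pics/w6.png

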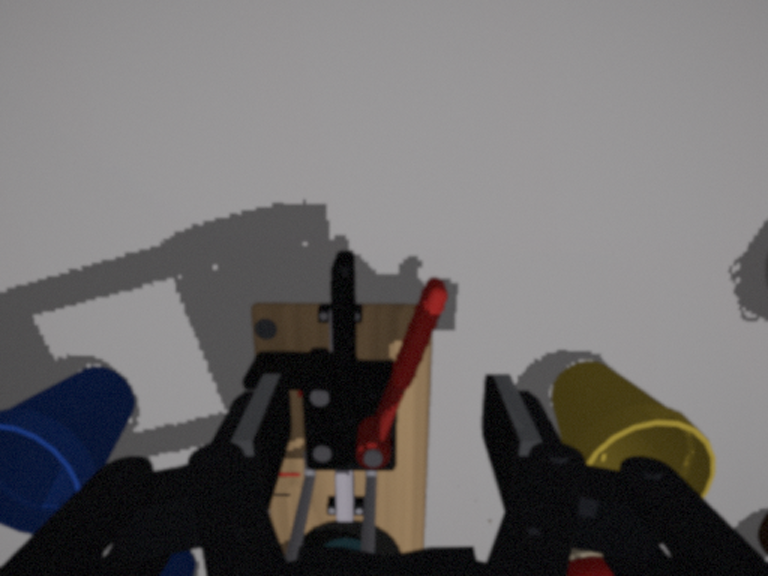

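Wrist view: plate end at (344,258), shoulder's rear-left corner at (258,358), pivot at (372,458) and lever tip at (437,290). The fingers straddle both.

```bash
python3 - <<'E'
from h import *
np.set_printoptions(precision=4,suppress=True)
o=ctrl.get_obs(); print(o['eef_pos']); s=2/3
import copy
y=np.array([1,.029,0]);z=np.array([0,0,-1.]);y/=np.linalg.norm(y)
q=R.from_matrix(np.c_[np.cross(y,z),y,z]).as_quat(); o['eef_rot']=np.roll(q,1)
for n,u,v,h in [('plate end',344,256,.068),('shoulder rear',258,355,.068),('pivot',372,458,.068),('lever tip',437,283,.066),('mark',289,474,.009)]:
    p=atz('wrist',(u*s,v*s),h,o); d=p-o['eef_pos']; print(n,p,'caddy rel tcp',-d[1]+.029*d[0], d[0]+.029*d[1])
E
```

```text
[0.5571 0.2783 0.289 ]
plate end [0.5408 0.3102 0.068 ] caddy rel tcp -0.03236545292525879 -0.015330975945284554
shoulder rear [0.5057 0.2674 0.068 ] caddy rel tcp 0.009414528799681821 -0.05172167919712826
pivot [0.5534 0.2187 0.068 ] caddy rel tcp 0.05950990813957395 -0.005362838551643982
lever tip [0.5772 0.2999 0.066 ] caddy rel tcp -0.020975841939783794 0.020742966490866713
mark [0.5041 0.1616 0.009 ] caddy rel tcp 0.11513693813975219 -0.05634746739219186
```

```bash
python3 -m pendant '[[[0.69,6,1,20,0,0,0],[0.69,6,1,50,0,0,0],[0.69,6,1,70,0,0,0],[0.69,6,1,79,0,0,0],[0.69,6,1,79,0,0,0]]]'
python3 -c "
from h import *
go([.558,.283,.21],.029)"
```

```text
time_s: 8.82
eef_pos: [0.5578, 0.2844, 0.2097]
eef_rot: [-0.0, 0.698, 0.716, -0.001]
wrist_force: [0.1, 0.4, -0.0]
opening: 0.688
grasp_force: 0.0
t 8.82 pos [0.5578 0.2844 0.2097] d mm [-1.4  0.1 -0.3] rot [-0.002  0.    -0.002] F [ 0.1  0.4 -0. ] op 0.688 g 0.0
```

```bash
python3 -m pendant '[[[0.69,0,5,0,0,0,0],[0.69,-6,5,0,0,0,0],[0.69,-15,5,0,0,0,0],[0.69,-24,5,0,0,0,0],[0.69,-24,5,0,0,0,0]]]'
python3 -m pendant '[[[0.69,-10,0,0,0,0,0],[0.69,-20,0,0,0,0,0],[0.69,-25,0,0,0,0,0],[0.69,-25,0,0,0,0,0],[0.69,-25,0,0,0,0,0]]]'
python3 - <<'E'
from h import *
go([.558,.283,.21],.029)
for c in ['wrist','top','scene']:
    im,o=snap(c,c+'7.png')
    for n in ['red_mark','leg_pointer']:
        print(c,n,[(round(d['point'][0]*512,1),round(d['point'][1]*384,1),round(d['confidence'],2)) for d in ctrl.boxes_of(c,n)])
E
```

```text
time_s: 9.23
eef_pos: [0.5636, 0.2604, 0.2119]
eef_rot: [-0.001, 0.698, 0.716, -0.0]
wrist_force: [-5.9, -0.0, -0.4]
opening: 0.691
grasp_force: 3.0
time_s: 9.65
eef_pos: [0.5641, 0.236, 0.2121]
eef_rot: [-0.001, 0.698, 0.716, -0.0]
wrist_force: [-7.2, 2.3, 1.6]
opening: 0.688
grasp_force: 6.4
t 9.65 pos [0.5641 0.236  0.2121] d mm [47.1 -4.9  2.1] rot [-0.001 -0.001 -0.003] F [-7.2  2.3  1.6] op 0.688 g 6.4
wrist red_mark [(215.5, 252.5, 0.64)]
wrist leg_pointer [(209.0, 296.7, 0.72)]
top red_mark [(243.1, 204.7, 0.7)]
top leg_pointer [(231.4, 197.5, 0.71)]
scene red_mark [(236.1, 223.8, 0.61)]
scene leg_pointer [(229.6, 217.8, 0.93), (212.5, 223.1, 0.29)]
```

```bash
python3 -m pendant '[[[0.69,0,-2,0,0,0,0],[0.69,-5,-3,0,0,0,0],[0.69,-10,-3,0,0,0,0],[0.69,-14,-3,0,0,0,0],[0.69,-14,-3,0,0,0,0]]]'
python3 - <<'E'
from h import *
go([.558,.283,.21],.029)
a,_=snap('top','top8.png');b,_=snap('scene','scene8.png');w,_=snap('wrist','wrist8.png')
f=lambda x,W:cv2.resize(x[:,:,::-1],(W,560),interpolation=cv2.INTER_CUBIC)
cv2.imwrite('pics/m8.png',np.hstack([f(b[185:255,195:245],400),f(a[165:235,200:250],400)]))
E
```

```text
time_s: 10.52
eef_pos: [0.5631, 0.2221, 0.2126]
eef_rot: [0.001, 0.698, 0.716, 0.002]
wrist_force: [-0.1, 3.5, -0.1]
opening: 0.691
grasp_force: 1.9
t 10.52 pos [0.5631 0.2221 0.2126] d mm [61.  -3.5  2.8] rot [ 0.005 -0.002 -0.003] F [-0.1  3.5 -0.1] op 0.691 g 1.9
```

View pics/m8.png

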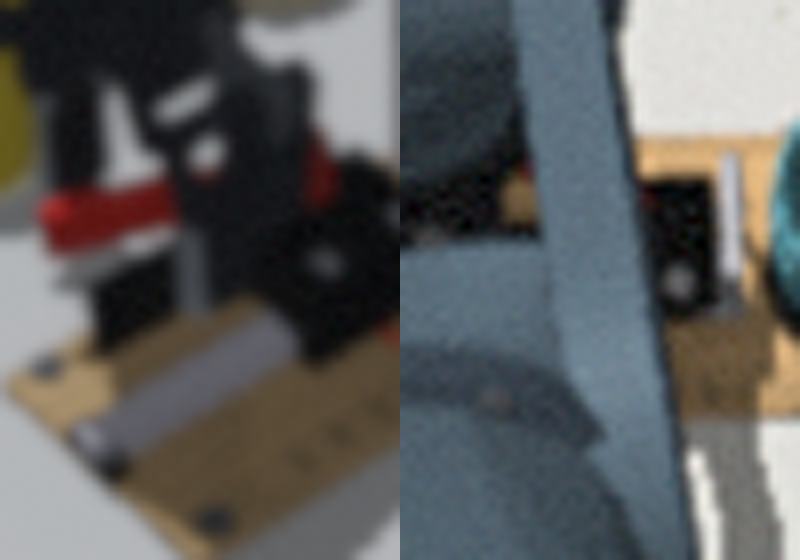

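The scene crop shows the finger behind the shoulder with the pointer at crop (390,330), i.e. (244,226) in the full image. The arm hides the scale from the top camera. I'll find the red blobs by colour instead.

```bash
cat > red.py <<'E'
from h import *
import sys
def red(cam,im,o,box):
    x0,x1,y0,y1=box; h=cv2.cvtColor(im,cv2.COLOR_RGB2HSV)
    m=cv2.inRange(h,(0,110,60),(9,255,255))|cv2.inRange(h,(170,110,60),(180,255,255))
    k=np.zeros_like(m);k[y0:y1,x0:x1]=m[y0:y1,x0:x1]
    n,l,st,c=cv2.connectedComponentsWithStats(k)
    for i in range(1,n):
        if st[i][4]>=3: print(cam,st[i].tolist(),c[i].round(1).tolist(),atz(cam,c[i],.010,o).round(4).tolist())
E
python3 - <<'E'
from red import *
o=ctrl.get_obs()
for c,b in (('scene',(190,290,190,260)),('wrist',(120,330,150,384))):
    im=cv2.imread(f'pics/{c}8.png')[:,:,::-1].copy(); red(c,im,o,b)
im=cv2.imread('pics/scene0.png')[:,:,::-1].copy(); red('scene',im,o,(190,290,190,260))
print(proj('scene',[[.5015,.1625,.009],[.5113,.2189,.012]]),proj('wrist',[[.5015,.1625,.009]],o))
E
```

```text
scene [234, 204, 3, 5, 10] [234.7, 206.1] [0.5848, 0.1409, 0.01]
scene [200, 208, 17, 8, 97] [207.5, 211.3] [0.6132, 0.2043, 0.01]
scene [242, 226, 3, 2, 5] [243.2, 226.4] [0.5154, 0.1702, 0.01]
wrist [232, 215, 69, 150, 3229] [268.8, 279.0] [0.5721, 0.1954, 0.01]
scene [190, 212, 31, 12, 175] [204.7, 217.6] [0.5995, 0.2225, 0.01]
scene [228, 235, 2, 2, 4] [228.5, 235.5] [0.5145, 0.2151, 0.01]
[[249.43090744 228.39397911]
 [228.01567498 236.43892983]] [[152.56443534 320.50460265]]
```

```bash
cat >> red.py <<'E'
def redness(im):
    f=im.astype(float); return f[:,:,0]-np.maximum(f[:,:,1],0)-0.0
def cent(im,uv,r=3):
    f=redness(im); u,v=map(int,np.round(uv)); p=f[v-r:v+r+1,u-r:u+r+1]; p=np.clip(p-np.median(p)-8,0,None)
    Y,X=np.mgrid[v-r:v+r+1,u-r:u+r+1]; return np.array([(p*X).sum(),(p*Y).sum()])/max(p.sum(),1e-9),p.sum()
E
python3 - <<'E'
from red import *
np.set_printoptions(linewidth=200)
a=cv2.imread('pics/scene0.png')[:,:,::-1]; b=cv2.imread('pics/scene8.png')[:,:,::-1]
print(redness(a)[224:240,224:258].astype(int)); print(redness(b)[220:234,236:258].astype(int))
E
```

```text
[[ -1  -2  -1  -2  -2  -3  -2  -1   0  -1  -1  -2   0   0   3   6  11  18  22  21  22  22  23  23  22  22  21  22  21  22  23  22  22  22]
 [ -2  -2  -2   0  -4  -4   0  -1  -1  -2  -2   0   4   8  11  14  16  20  22  23  21  22  22  23  22  23  23  22  22  21  22  22  22  22]
 [ -1  -1  -2  -2  -2   1  -4   2   0   0   1   6  12  17  19  18  18  19  21  22  22  21  22  23  26  28  27  25  22  22  22  21  21  20]
 [ -1  -1  -1  -1   0   1   3   1   2   1   1   9  16  20  21  20  18  17  19  22  22  21  22  23  31  39  39  32  25  22  22  21  20  19]
 [  0  -1   0  -1   1   1   0   0   1   1   2   9  18  21  22  22  20  17  16  19  20  21  22  23  31  43  51  44  32  25  22  21  21  21]
 [ -4   2   0  -1  -1  -1   0  -1  -4   1   4   8  16  20  22  22  19  17  15  16  20  21  21  22  25  34  46  51  44  33  25  21  22  20]
 [  1  -1   1  -1  -1  -2  -2  -1   0   5   5   9  15  19  21  20  18  17  15  15  16  18  18  20  22  25  32  41  48  42  30  23  22  19]
 [  0   1   1   4   1   0  -1   3   5   6   9  11  14  17  17  18  18  20  18  17  18  18  17  19  22  22  24  28  36  38  32  
[... 1391 characters left out ...]
15 14 14]
 [-3  1  2 -1  1  0  8  9  8  9 11 12 13 12 13 14 15 14 16 14 13 14]
 [-3 -3  3  0 -1  5 18 24 19 15 13 14 13 14 14 15 14 14 14 14 13 13]
 [-2 -2 -1  5  5 10 25 38 34 23 16 15 16 17 16 14 14 14 14 13 12 12]
 [ 0 -2  4  6  8 12 22 35 39 30 19 15 19 24 25 20 15 14 14 13 11 12]
 [-1  5  8  9 11 14 16 24 28 25 17 15 19 27 32 29 20 15 13 13 12 12]
 [ 7 11 12 12 14 13 14 16 17 18 16 15 16 22 30 33 28 20 16 15 13 14]
 [10 12 14 14 14 13 14 13 14 14 13 14 14 16 21 27 31 28 21 15 14 14]
 [13 14 14 14 13 14 15 14 14 13 13 13 14 14 15 19 24 25 20 15 13 10]
 [14 13 14 14 14 14 13 13 12 13 13 12 12 12 14 16 18 18 17 13  9  5]
 [14 14 15 15 14 14 14 14 13 14 13 12 12 13 15 15 14 14  9  8  4  0]]
```

```bash
cat >> red.py <<'E'
def gap(im,pu,mu=(251.2,229)):
    """mm left until pointer at mark, scene camera, along caddy x"""
    f=redness(im); 
    def c(uv,r,bg):
        u,v=map(int,np.round(uv)); p=np.clip(f[v-r:v+r+1,u-r:u+r+1]-bg,0,None); Y,X=np.mgrid[v-r:v+r+1,u-r:u+r+1]
        return np.array([(p*X).sum(),(p*Y).sum()])/p.sum()
    P=c(pu,2,np.nanmedian(f[224:232,236:258])+6); M=c(mu,2,np.median(f[224:232,244:258])+6)
    for zp in (.009,.013):
        p=atz('scene',P,zp);m=atz('scene',M,.009); d=m-p; print(P.round(2),M.round(2),'zp',zp,p.round(4),m.round(4),'gap mm',(d@[.029,-1,0]*1000).round(1))
E
python3 - <<'E'
from red import *
a=cv2.imread('pics/scene0.png')[:,:,::-1]; b=cv2.imread('pics/scene8.png')[:,:,::-1]
gap(a,(229,236)); gap(b,(243.4,226.7))
E
```

```text
[228.84 236.14] [250.94 228.9 ] zp 0.009 [0.5131 0.2152 0.009 ] [0.4979 0.1609 0.009 ] gap mm 53.9
[228.84 236.14] [250.94 228.9 ] zp 0.013 [0.51   0.2174 0.013 ] [0.4979 0.1609 0.009 ] gap mm 56.2
[243.65 226.71] [250.96 228.98] zp 0.009 [0.5147 0.1694 0.009 ] [0.4977 0.161  0.009 ] gap mm 7.9
[243.65 226.71] [250.96 228.98] zp 0.013 [0.5116 0.1719 0.013 ] [0.4977 0.161  0.009 ] gap mm 10.5
```

```bash
python3 - <<'E'
from red import *
np.set_printoptions(linewidth=220)
w=cv2.imread('pics/w5.png')[:,:,::-1]; t=cv2.imread('pics/top0.png')[:,:,::-1]
print(redness(w)[200:212,222:242].astype(int)); print(redness(w)[250:263,210:236].astype(int))
print(redness(t)[198:218,205:240].astype(int))
E
```

```text
[[15 14 14 15 15 16 15 13 14 15 13 15 14 12  3  7  0 -1  1  4]
 [15 13 16 14 15 17 15 15 13 14 15 15 13 13  8  1  0 -1  1  1]
 [15 16 15 14 16 15 18 14 16 15 15 16 14 15  9  2  2  5  1  2]
 [14 16 15 15 15 16 18 15 17 17 17 19 15 14  8  1  1  1  3  1]
 [16 15 15 14 16 15 16 16 22 23 24 27 24 20 15  6 -2  3 -1  1]
 [14 13 14 15 16 15 16 19 25 34 39 43 37 32 20  2  0 -1 -1  0]
 [14 15 14 14 17 16 15 21 31 44 52 52 52 43 27  9  5  0  5 -1]
 [14 14 14 16 15 14 16 19 28 40 47 44 46 35 23  6 -5  4  4 -3]
 [15 15 15 15 16 15 16 19 24 28 29 29 28 25 17  6 -1  2  3  0]
 [13 14 14 14 15 16 14 16 17 19 20 18 19 17 12  5 -5 -5  0  0]
 [13 15 13 14 14 16 14 15 15 15 15 14 15 13  9  3  2 -4  1 -3]
 [14 14 14 14 17 14 15 15 15 15 15 14 14 10 10  4  6  4  3 -2]]
[[ 6 11 15 14 13 14 14 12 13 14 14 13 14 13 12 14 13 14 14 14 16 14 15 14 13 11]
 [ 4  9 13 14 15 14 13 13 13 13 15 13 13 12 13 12 13 13 14 14 13 14 15 16 12  9]
 [ 3  9 12 14 14 12 13 14 14 13 13 15 13 15 14 14 13 13 14 13 15 16 14 16 14 13]
 [ 4  8 14 15 15 14 14 15 14 15 13 16 13 12 13 13 15 14 18 15 18 19 18 16 18 13]
 [ 3  9 14 13 16 15
[... 2171 characters left out ...]
32 32 30 28 21 21 27 31 31 61 78 38 25 30 30 30 34]
 [32 35 33 35 32 30 33 34 33 30 33 31 33 31 31 29 29 32 33 30 32 28 21 23 29 29 32 65 82 42 26 31 31 28 32]
 [34 31 33 34 30 28 30 29 36 31 27 26 29 32 36 30 25 28 31 32 31 29 19 28 31 28 32 64 89 42 30 28 28 27 27]
 [31 32 34 36 35 25 32 35 34 34 24 25 32 34 32 28 22 30 31 32 33 26 24 30 32 29 33 63 86 45 28 30 26 24 26]
 [34 32 34 35 31 27 30 34 34 33 30 27 30 34 36 33 24 30 32 34 33 29 28 30 33 29 33 51 72 41 31 30 30 26 28]
 [31 34 36 35 35 34 35 33 33 32 32 28 33 31 33 31 28 30 31 33 32 32 29 32 28 29 27 35 45 31 29 32 30 25 25]
 [25 24 28 28 28 27 27 24 24 24 25 22 22 23 23 23 22 23 22 20 22 18 19 19 18 19 15 12 12 13 12 11 13  7  7]]
```

```bash
python3 - <<'E'
from red import *
o=ctrl.get_obs(); y=np.array([1,0,0.]);z=np.array([0,0,-1.])
o['eef_rot']=np.array([0,.7071,.7071,0]); o['eef_pos']=np.array([.5348,.2517,.3505])
for zp in (.009,.013,.02,.025):
    out=[]
    for c,p,m,oo in (('top',(211.15,208),(232.79,213),None),('wrist',(232.5,206.2),(224.5,256.5),o),('scene',(228.84,236.14),(250.94,228.9),None),('scene',(243.65,226.71),(250.95,228.95),None)):
        d=atz(c,m,.009,oo)-atz(c,p,zp,oo); out.append((d@[.029,-1,0]*1000).round(1)); out.append(atz(c,p,zp,oo)[:1].round(4))
    print(zp,out)
E
```

```text
0.009 [np.float64(56.7), array([0.5107]), np.float64(54.6), array([0.5115]), np.float64(53.9), array([0.5131]), np.float64(7.9), array([0.5147])]
0.013 [np.float64(56.3), array([0.5102]), np.float64(56.1), array([0.5118]), np.float64(56.2), array([0.51]), np.float64(10.5), array([0.5116])]
0.02 [np.float64(55.6), array([0.5092]), np.float64(58.7), array([0.5124]), np.float64(60.3), array([0.5046]), np.float64(15.1), array([0.5061])]
0.025 [np.float64(55.1), array([0.5086]), np.float64(60.5), array([0.5128]), np.float64(63.2), array([0.5007]), np.float64(18.3), array([0.5022])]
```

```bash
python3 -m pendant '[[[0.69,-4,0,0,0,0,0],[0.69,-8,0,0,0,0,0],[0.69,-10.5,0,0,0,0,0],[0.69,-10.5,0,0,0,0,0]]]'
python3 - <<'E'
from red import *
np.set_printoptions(linewidth=200)
im,o=snap('scene','scene9.png'); print(redness(im)[218:234,240:258].astype(int))
gap(im,(247,224.5))
E
```

```text
time_s: 11.0
eef_pos: [0.5632, 0.2118, 0.2122]
eef_rot: [0.001, 0.698, 0.716, 0.002]
wrist_force: [0.4, 5.5, 3.7]
opening: 0.688
grasp_force: 2.8
[[ 0  1 -2  1  0  0 -1 -1 -1 -2 -2  1  1  4  8 11 11 11]
 [ 2  0  0  0  1 -1  0  0 -1 -2  1  5  6  9 11 12 14 13]
 [ 0  0 -4  1 -3 -1  2 -2  2  3  5  7 10 11 12 13 14 14]
 [-1  2  0 -3  0  0  2  2  5  6  9 10 11 13 13 13 14 14]
 [ 1 -4 -2 -1  4  4  8  8 10 11 12 12 14 14 14 14 14 14]
 [ 1  0 -3  1  7 14 21 23 17 15 14 12 14 13 14 14 15 15]
 [ 1  3  1  3  7 18 30 35 27 19 16 14 14 13 14 14 14 14]
 [ 0  3  4  7 11 17 27 35 34 23 16 14 14 14 13 14 14 14]
 [ 4  6  8 12 13 15 20 25 27 22 19 15 12 15 14 13 12 12]
 [10 10 12 13 12 13 13 17 22 26 25 20 15 14 12 12 13 12]
 [11 13 14 14 13 14 14 15 20 28 32 28 20 15 13 12 12 12]
 [14 14 14 13 13 15 13 14 16 22 29 33 27 21 15 13 13 13]
 [14 13 14 14 12 14 13 14 14 15 21 27 31 27 18 16 13 14]
 [14 13 14 14 13 13 12 13 14 14 16 20 25 27 20 16 14 11]
 [15 14 14 13 15 13 12 11 13 13 15 15 17 18 16 13  9  5]
 [15 14 14 13 13 13 13 12 12 14 15 15 15 13 10  8  4  1]]
[247.22 224.71] [250.94 229.  ] zp 0.009 [0.5144 0.1586 0.009 ] [0.4976 0.1611 0.009 ] gap mm -3.0
[247.22 224.71] [250.94 229.  ] zp 0.013 [0.5113 0.1611 0.013 ] [0.4976 0.1611 0.009 ] gap mm -0.3
```

```bash
python3 -m pendant '[[[0.69,0,-3,0,0,0,0],[0.6,0,-7,0,0,0,0],[0.6,0,-7,0,0,0,0],[0.5,-0.5,-11,0,0,0,0],[0.5,-0.5,-11,0,0,0,0]]]'; python3 -m pendant '[[[0.45,0,-2.5,0,0,0,0],[0.4,0,-4.5,0,0,0,0],[0.4,0,-4.5,0,0,0,0]]]';
python3 - <<'E'
from red import *
im,o=snap('scene','scene10.png'); gap(im,(247,224.5))
E
```

```text
time_s: 11.47
eef_pos: [0.5515, 0.2114, 0.2117]
eef_rot: [0.0, 0.698, 0.717, 0.002]
wrist_force: [-0.6, 7.2, 1.9]
opening: 0.501
grasp_force: 3.7
time_s: 11.72
eef_pos: [0.5475, 0.2113, 0.2118]
eef_rot: [0.001, 0.697, 0.717, 0.002]
wrist_force: [2.2, 7.6, 1.8]
opening: 0.399
grasp_force: 3.7
[247.34 224.73] [250.92 228.94] zp 0.009 [0.5141 0.1584 0.009 ] [0.4978 0.161  0.009 ] gap mm -3.0
[247.34 224.73] [250.92 228.94] zp 0.013 [0.511 0.161 0.013] [0.4978 0.161  0.009 ] gap mm -0.4
```

```bash
python3 -m pendant '[[[0.35,0,-2,0,0,0,0],[0.3,-0.3,-4,0,0,0,0],[0.3,-0.3,-4,0,0,0,0]]]'; python3 -m pendant '[[[0.25,0,0,0,0,0,0],[0.15,0,0,0,0,0,0],[0,0,0,0,0,0,0],[0,0,0,0,0,0,0],[0,0,0,0,0,0,0]]]';
python3 - <<'E'
from red import *
im,o=snap('scene','scene11.png'); gap(im,(247,224.5)); go([.5451,.2115,.21],.029)
E
```

```text
time_s: 12.02
eef_pos: [0.5437, 0.2111, 0.2119]
eef_rot: [0.001, 0.698, 0.717, 0.003]
wrist_force: [3.0, 7.5, 0.4]
opening: 0.298
grasp_force: 4.5
time_s: 12.43
eef_pos: [0.5436, 0.2111, 0.2121]
eef_rot: [0.001, 0.697, 0.717, 0.002]
wrist_force: [-0.2, 7.5, 4.1]
opening: 0.205
grasp_force: 61.8
[247.36 224.71] [250.89 228.91] zp 0.009 [0.5142 0.1583 0.009 ] [0.4979 0.161  0.009 ] gap mm -3.1
[247.36 224.71] [250.89 228.91] zp 0.013 [0.5111 0.1609 0.013 ] [0.4979 0.161  0.009 ] gap mm -0.5
t 12.48 pos [0.5436 0.2111 0.2121] d mm [0.4 1.5 2.1] rot [ 0.004 -0.002 -0.002] F [0.4 7.4 4.7] op 0.208 g 61.8
```

```bash
python3 - <<'E'
from h import *
w,_=snap('wrist');b,_=snap('scene')
cv2.imwrite('pics/m12.png',np.hstack([cv2.resize(w[130:384,130:384,::-1],(400,400)),cv2.resize(b[130:260,170:300,::-1],(400,400),interpolation=cv2.INTER_CUBIC)]))
E
```

```text
(no output)
```

View pics/m12.png

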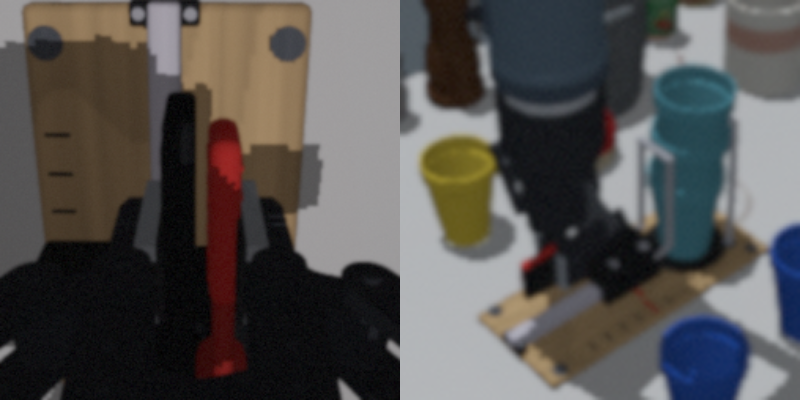

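The lever lies parallel to the plate between the pads, the pointer lines up with the red mark, and the stack stands square inside both hoops.

```bash
python3 -c "
from bench import ctrl
print(ctrl.hand_in())"
```

```text
the job is handed in; nothing more can be done
None
```

I nested the loose tumbler in the stack, pushed the leg to within about 0.5 mm of the red mark by camera, and squeezed the lever shut. I handed the job in at about 12.6 s with the grip still holding (about 62 N); no verdict was returned.

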